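Tuck a cover strip under the lapped leaf and hold it flat

TASK

Pick up the copper cover strip and tuck its front edge (the long edge farther from its standing rib) under the blue hinged leaf of the lap jig without lifting the leaf, sliding it fully home against the stop beneath the leaf, square to it and with the strip's ends in line with the leaf's ends. Then press the strip firmly down flat on the grey bed and finish while still holding it pressed there: do not let go. Leave the marker, the spanner and the tin lid where they are.

Things in the scene. Friction and masses are not known exactly. Their poses are not given: they have to be found in the camera images.
- strip: loose copper strip, 0.15 kg: plate 90 (x) x 130 (y) x 4 mm with a standing rib on top, 10 mm thick (x), 70 long (y), rising to 31 mm above the underside. Origin on the underside below the rib's middle; x points to the long plain front edge (65 mm ahead; rear edge 25 mm behind), y along the rib, z up. Starts flat on the bench, rib up
- strip_edge (a point): middle of the strip's long front edge, on the underside
- strip_rib (a point): middle of the top of the strip's rib, 31 mm above the underside
- jig: fixed lap jig: plywood base 170 x 170 x 10 mm carrying the grey bed, a dark steel stop and hinge block along its +x side, and the blue leaf. Origin under the middle of the base; x points from the open front of the bed to the leaf and stop, y along the leaf, z up. Tallest part 31 mm
- bed: rigid grey bed plate of the jig, 132 (x) x 150 (y) x 5 mm, fixed on the base; its flat top is 15 mm above the bench. It reaches from 80 mm behind the jig's origin to the stop (x = -80 to +52 mm in the jig's frame). Origin under its middle (jig x = -14 mm, height 10 mm)
- jig_home (a point): middle of the foot of the stop face, on the bed top (jig frame x = 52, y = 0, z = 15 mm), axes as the jig's: the strip's front edge belongs here, edge middle on this point
- leaf (a joint): hinge of the blue leaf, rad: 0 = closed (its rest, on a limit), grows as it is lifted. The leaf is a light plate, 130 mm long (y), 4 mm thick, level at 0, hinged along its far edge and held down by its weight alone; its underside is 9 mm above the bed, and it covers the bed from its lip to the stop
- leaf_lip (a point): middle of the lower edge of the leaf's free lip (jig frame x = 20, y = 0, z = 24 mm when closed), 32 mm in front of the stop face
- marker: grey marker pen with black cap, 128 mm long, a bystander; origin under its middle
- spanner: steel spanner, 157 mm long, a bystander; origin under its middle
- tin_lid: round metal tin lid, 92 mm across, a bystander; origin under its middle

How it is judged:
By the outcome, as a careful person would: the job done as asked, in the order asked, and still so for the second after the job is handed in, while the arm keeps its last pose, push and grip.
It also fails if it takes over 40 s, if anything falls off the work surface, if the arm or the gripper's body presses on something with over 40 N, if the wrist force passes 120 N, or if a joint passes its speed limit or range.

ROBOT

A 7-joint arm with a two-finger parallel gripper is mounted at the origin on a cart in front of the work surface, level with it; the furniture and walls round the work are solid. World frame = base frame: x ahead of the robot, y to its left, z up, the work surface at z = 0. Lengths are in m, angles in rad, forces in N, time in s.
With the tool pointing down it reaches from about 0.425 to 0.975 m from the base axis. Payload 16.7 kg.
Tool frame: the origin (TCP) lies where the fingers leave the gripper's body, on its centre line; the fingertips stand 73 mm ahead of it and the grasp point (between the pads) lies 54 mm ahead of it; z points along the fingers, y is the line along which they close (so a half turn about z gives the same grasp; the last joint's range is limited). The gripper opens to 85 mm and grips with 20 to 120 N. Pads are 22 mm wide; open, the fingers measure 114 mm over their backs; the gripper's body (76 mm by 85 mm) begins 54 mm behind the grasp point. The pads swing forward as they close: fully open they stand 13 mm farther back than shut.
Start: joints at [1.044, 0.426, 0.074, 1.606, -0.034, 1.111, -0.067], TCP at [0.249, -0.627, 0.304] pointing down, gripper open.
Joint ranges: [-2.85, 2.85], [-0.5, 2.14], [-1.23, 1.37], [0.21, 2.46], [-1.02, 4.16], [0.16, 2.05], [-2.73, 2.73]. Speed limits (rad/s): [1.89, 1.89, 2.39, 2.39, 3.01, 3.01, 3.01].

INTERFACE

Orientations are given as a unit quaternion [w, x, y, z].
In Python, from station import robot, imaging gives the robot as it stands.
- The arm moves only by the tool servo_tool, never from a script. Its argument "motion" is a list of rows, each a list of 4 numbers: the shift along the tool's x, y, z in mm, then the turn about the tool's z in degrees. In form: [[x, y, z, twist], ...]. A call has 1 to 5 rows; each row shifts and turns the commanded pose from where the row before left it, along the tool's axes as they then stand; what a row does not reach is not made up. A row lasts 1/10 s, in which the tool goes at most 50 mm and 8.59 degrees, less where a joint would pass 70% of its speed; a pose out of reach is approached as far as the arm can. A call with a gripper value outside its range is refused whole. "hand" is the opening, from 0 (shut) to 1 (fully open), set as the call begins (left out, the last holds). The fingers move at their own pace and stop on an object; "force" is the grip in N (left out, the last holds). Time passes only in rows, so rows that do not move let the fingers close. It gives the time, the measured TCP pose, the force, the opening and the grip force at its end, in the units of the state.
- robot.observe(): the state, without advancing time (a new reading comes with each control period).
- imaging.grab_frame(name): name is "scene" or "top" or "wrist"; returns a dict with "image" (400x640x3 uint8, red, green, blue), "depth" (400x640 float32, m along the optical axis (not along the pixel's ray), 0 where there is no reading), "mtx" (3x3 intrinsics, pixels), "R" (3x3) and "t" (3): a world point X has camera coordinates R X + t. Camera axes: x right, y down, z forward; pixel columns grow to the right and rows downward; lengths in m; the calibration is good to about 2 mm. A picture is of the moment at which its call begins.
- robot.close_job(): hands the job in; it is judged then, once.
The state is a dict: "time": time; "joint_positions": joint angles; "joint_vel": joint speeds; "joint_efforts": joint torques, N m; "tcp_pos": TCP position; "tool_rot": TCP orientation; "wrist_force": force on the tool from outside, world axes, zero at the start; "ft_torque": the same for the moment, N m; "gripper_width": finger opening in m; "gripper_force": force on a finger pad.
Only numpy, scipy, OpenCV 4.12 (cv2) and the standard library are available. Lean on these libraries where they do the work, as an engineer would, in place of code of your own. Each camera call takes 0.05 s, during which the arm holds its last target. There are 200 camera calls.

## Working session

There is one attempt and no reset: what is moved stays moved. The work goes in short steps, Python scripts to look and compute and a tool call to move; the robot and the scene stay as the last step left them, time stands still between calls to the robot, and variables do not carry over. Pictures are saved under pics/ and viewed, at most 10 in all, crops included, and the job is handed in when it is done.

Besides the shell and the picture viewer there is one more tool, called after ">>>" as name([rows], argument=value, ...), one row to a line, values as JSON. servo_tool: Moves the arm, as the interface text tells. Its arguments: {"type":"object","properties":{"motion":{"type":"array","items":{"type":"array","items":{"type":"number"}}},"hand":{"type":"number"},"force":{"type":"number"}},"required":["motion"]}

```bash
mkdir -p pics; cat > h.py <<'E'
import numpy as np, cv2
from station import robot, imaging
def px2w(f,u,v,z=None):
    K,R,t=f["mtx"],f["R"],f["t"]
    r=np.linalg.inv(K)@np.array([u,v,1.0])
    c=-R.T@t; d=R.T@r
    s=f["depth"][int(v),int(u)] if z is None else (z-c[2])/d[2]
    return c+s*d
def w2px(f,X):
    p=f["mtx"]@(f["R"]@np.asarray(X)+f["t"]); return p[:2]/p[2]
E
python3 - <<'E'
from h import *
import pickle
for n in("top","scene"):
    f=imaging.grab_frame(n); pickle.dump(f,open(n+".pkl","wb"))
    cv2.imwrite(f"pics/{n}0.png",f["image"][:,:,::-1])
    print(n,f["R"],f["t"],f["mtx"])
print(robot.observe())
E
```

```text
top [[ 7.25992963e-03 -9.99973569e-01 -3.94536875e-04]
 [-9.87369262e-01 -7.10597327e-03 -1.58276485e-01]
 [ 1.58269498e-01  1.53862973e-03 -9.87394753e-01]] [-0.12949057  0.54438328  1.07751771] [[446.75556793   0.         324.56463993]
 [  0.         446.75556793 194.65510888]
 [  0.           0.           1.        ]]
scene [[ 0.69796233 -0.71607071 -0.00955587]
 [-0.27913271 -0.25973708 -0.92445745]
 [ 0.65949489  0.64790384 -0.38116546]] [-0.44754431  0.18476542  0.57693953] [[378.27106439   0.         323.64861823]
 [  0.         378.27106439 196.64686358]
 [  0.           0.           1.        ]]
{'time': 0.1, 'joint_positions': array([ 1.04353346,  0.42666939,  0.07384588,  1.60654887, -0.0340772 ,
        1.11080988, -0.06710501]), 'joint_vel': array([ 0.00096995, -0.00131942,  0.00060503, -0.0017682 ,  0.00130419,
        0.00012273,  0.00093672]), 'joint_efforts': array([ 9.44478612e-03, -9.51526308e+01,  3.77158999e+00, -4.64402676e+01,
        1.94883824e-02,  6.58090677e-03, -4.40455813e-05]), 'tcp_pos': array([ 0.248841  , -0.6271455 ,  0.30327783]), 'tool_rot': array([-5.66370060e-04,  9.82216599e-01,  1.87750385e-01, -1.59219249e-04]), 'wrist_force': array([-0.23251066, -0.10021197, -0.07887427]), 'ft_torque': array([1.95800869e-02, 1.99546494e-05, 1.13112737e-02]), 'gripper_force': 0.0, 'gripper_width': 0.08565951889962557}
```

View pics/top0.png

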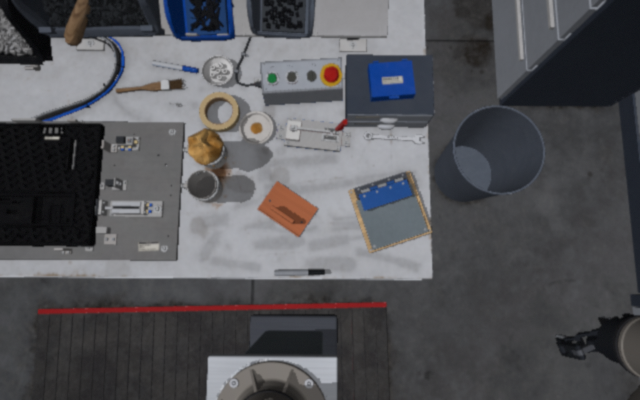

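The top view shows the strip at about (288,209), the jig at (390,211) with its leaf at the upper edge, and the marker at (302,272). I'll enlarge it.

```bash
python3 - <<'E'
import cv2
a=cv2.imread("pics/top0.png")[160:260,245:445]
cv2.imwrite("pics/crop1.png",cv2.resize(a,None,fx=4,fy=4,interpolation=cv2.INTER_CUBIC))
E
```

```text
(no output)
```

View pics/crop1.png

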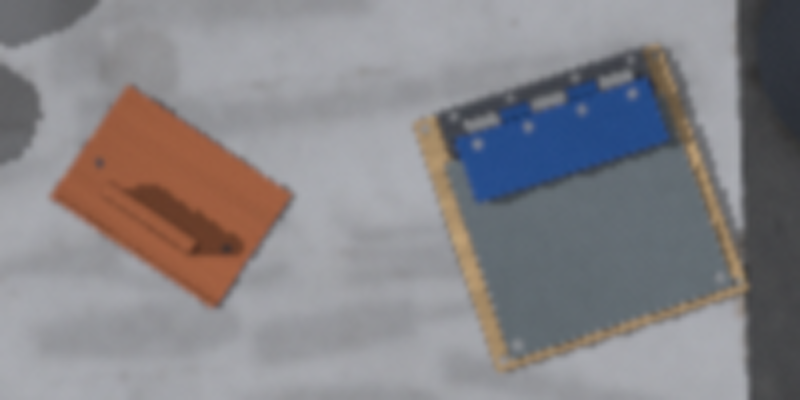

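The enlarged crop gives these corners:
- **Strip:** (130,86), (294,193), (218,307) and (52,197). The rib lies nearer the lower-left edge, so the front edge is at the upper right.
- **Jig base:** (415,122), (655,45), (747,289) and (503,370).
- **Leaf lip:** runs from (480,202) to (672,142).

```bash
python3 - <<'E'
from h import *
import pickle
f=pickle.load(open("top.pkl","rb"))
def c(u,v,z): return px2w(f,245+(u+.5)/4-.5,160+(v+.5)/4-.5,z)
S=[c(*p,.004) for p in[(130,86),(294,193),(218,307),(52,197)]]
J=[c(*p,.010) for p in[(415,122),(655,45),(747,289),(503,370)]]
L=[c(*p,.026) for p in[(480,202),(672,142)]]
for n,P in(("strip",S),("jig",J),("lip",L)):
    P=np.array(P);print(n,P.round(4).tolist(),P.mean(0).round(4),[round(float(np.linalg.norm(P[i]-P[i-1])),4) for i in range(len(P))],[round(float(np.degrees(np.arctan2(*(P[i]-P[i-1])[[1,0]]))),1) for i in range(len(P))])
R=c(195,248,.031),c(110,190,.031);print("rib",R)
for p in [(150,215),(280,300)]: print(c(*p,0.004))
E
```

```text
strip [[0.5865, -0.0014, 0.004], [0.5169, -0.1091, 0.004], [0.443, -0.0612, 0.004], [0.5131, 0.0473, 0.004]] [ 0.5149 -0.0311  0.004 ] [0.088, 0.1283, 0.0881, 0.1291] [-33.6, -122.9, 147.0, 57.1]
jig [[0.563, -0.187, 0.01], [0.615, -0.3435, 0.01], [0.4565, -0.3986, 0.01], [0.4041, -0.2426, 0.01]] [ 0.5096 -0.2929  0.01  ] [0.1683, 0.1649, 0.1678, 0.1646] [19.3, -71.6, -160.8, 108.6]
lip [[0.5091, -0.2273, 0.026], [0.5485, -0.3499, 0.026]] [ 0.5288 -0.2886  0.026 ] [0.1287, 0.1287] [107.8, -72.2]
rib (array([ 0.47809047, -0.04766717,  0.031     ]), array([0.51443265, 0.00667507, 0.031     ]))
[ 0.50189354 -0.01632153  0.004     ]
[ 0.44774661 -0.10078575  0.004     ]
```

>>> servo_tool([
  [0, 0, 0, -7],
  [0, 0, 0, -7],
  [0, 0, 0, -7],
  [0, 0, 0, -7],
  [0, 0, 0, -7],
], hand=0.4, force=60)

```text
time: 0.6
tcp_pos: [0.2489, -0.6272, 0.3035]
tool_rot: [-0.0, 0.879, 0.477, 0.0]
wrist_force: [-0.4, 0.4, -0.3]
gripper_width: 0.0342
gripper_force: 0.0
```

>>> servo_tool([
  [40, -7, 0, 0],
  [40, -7, 0, 0],
  [40, -7, 0, 0],
  [40, -7, 0, 0],
  [40, -7, 0, 0],
])

```text
time: 1.1
tcp_pos: [0.33, -0.4394, 0.3037]
tool_rot: [-0.0, 0.88, 0.474, -0.0]
wrist_force: [1.0, -1.6, 0.7]
gripper_width: 0.0343
gripper_force: 0.0
```

>>> servo_tool([
  [40, -7, 0, 0],
  [40, -7, 0, 0],
  [40, -7, 0, 0],
  [40, -7, 0, 0],
  [40, -7, 0, 0],
])

```text
time: 1.6
tcp_pos: [0.4107, -0.2532, 0.3039]
tool_rot: [-0.0, 0.88, 0.474, -0.0]
wrist_force: [1.3, -1.5, 0.2]
gripper_width: 0.034
gripper_force: 0.0
```

>>> servo_tool([
  [40, -7, 20, 0],
  [40, -7, 20, 0],
  [40, -7, 20, 0],
  [20, -7, 20, 0],
  [0, 0, 0, 0],
])

```text
time: 2.1
tcp_pos: [0.4636, -0.1192, 0.2217]
tool_rot: [-0.002, 0.879, 0.476, -0.001]
wrist_force: [-0.1, -0.6, 0.1]
gripper_width: 0.0345
gripper_force: 0.0
```

```bash
python3 - <<'E'
from h import *
import pickle
f=imaging.grab_frame("wrist"); pickle.dump(f,open("w1.pkl","wb"))
cv2.imwrite("pics/w1.png",f["image"][:,:,::-1])
print(robot.observe()["tcp_pos"],robot.observe()["tool_rot"],robot.observe()["joint_positions"], -f["R"].T@f["t"])
hsv=cv2.cvtColor(f["image"],cv2.COLOR_RGB2HSV)
m=cv2.inRange(hsv,(5,100,50),(15,255,255))
n,l,s,c=cv2.connectedComponentsWithStats(m);print(s[s[:,4]>500])
E
```

```text
[ 0.46362962 -0.12107464  0.2227706 ] [-1.06310721e-03  8.79609913e-01  4.75693759e-01 -8.47341723e-04] [ 0.46610514  0.23187911 -0.38811246  2.0936522   0.11606     0.83871196
 -0.56988112] [ 0.50820584 -0.04948193  0.29234328]
[[     0      0    640    400 241289]
 [   257      0    112    140  14711]]
```

View pics/w1.png

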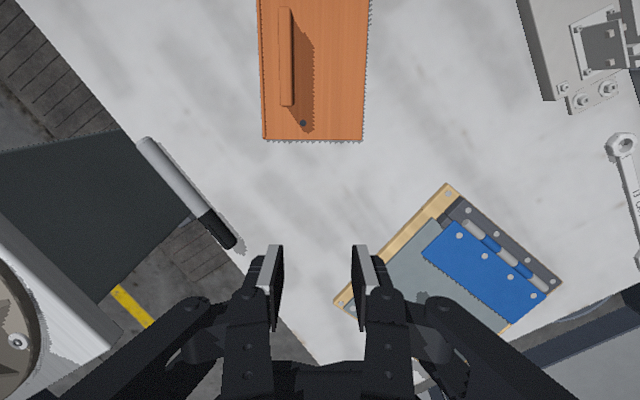

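The wrist view shows the strip's near-end corners at (262,139) and (362,141). The rib top runs from (284,8) to (286,105), and the leaf lip from (421,258) to about (507,331).

```bash
python3 - <<'E'
from h import *
import pickle
f=pickle.load(open("w1.pkl","rb"));I=f["image"]
a=lambda p,q:round(float(np.degrees(np.arctan2(q[1]-p[1],q[0]-p[0]))),2)
hsv=cv2.cvtColor(I,cv2.COLOR_RGB2HSV)
m=cv2.inRange(hsv,(5,100,40),(15,255,255)); m[150:]=0;m[:,:250]=0;m[:,380:]=0
ys=np.arange(10,132)
for n,k in(("rear",0),("front",-1)):
    P=np.array([px2w(f,np.where(m[y])[0][k]+(-.5 if k==0 else .5),y,.002 if k else .002) for y in ys])
    l=cv2.fitLine(P[:,:2].astype(np.float32),cv2.DIST_HUBER,0,.01,.01).ravel();print(n,l,np.degrees(np.arctan2(l[1],l[0])))
P=[px2w(f,x,np.where(m[:,x])[0][-1]+.5,.002) for x in range(268,358)]
l=cv2.fitLine(np.array(P)[:,:2].astype(np.float32),cv2.DIST_HUBER,0,.01,.01).ravel();print("near end",l,np.degrees(np.arctan2(l[1],l[0])))
print("corners",px2w(f,262,140,.002),px2w(f,363,141.5,.002))
r=px2w(f,280,7,.031),px2w(f,290,7,.031),px2w(f,281,105,.031),px2w(f,292,105,.031)
print("rib",np.array(r).round(4),np.mean(r,0))
b=cv2.inRange(hsv,(105,120,60),(120,255,255));b[:200]=0;b[:,:400]=0
n,lb,s,c=cv2.connectedComponentsWithStats(b);i=1+s[1:,4].argmax();print(s[i])
cs,_=cv2.findContours((lb==i).astype(np.uint8),cv2.RETR_EXTERNAL,cv2.CHAIN_APPROX_NONE)
q=cv2.approxPolyDP(cs[0],6,True).reshape(-1,2);print(q.tolist())
for p in q: print(p,px2w(f,*p,.028).round(4),px2w(f,*p).round(4))
pts=cs[0].reshape(-1,2);A=np.array([421,258]);
E
```

```text
rear [ 0.55292964  0.83322793  0.47355613 -0.01047554] 56.431767
front [ 0.5545965   0.83211946  0.5460551  -0.06378673] 56.31707
near end [ 0.8380757  -0.545554    0.48799405 -0.08865641] -33.06253
corners [ 0.44106103 -0.05864655  0.002     ] [ 0.51752164 -0.11004578  0.002     ]
rib [[ 0.5155  0.0126  0.031 ]
 [ 0.5216  0.0087  0.031 ]
 [ 0.4768 -0.0436  0.031 ]
 [ 0.4841 -0.0484  0.031 ]] [ 0.49950432 -0.01768584  0.031     ]
[ 421  220  125  104 5633]
[[421, 252], [511, 323], [545, 297], [526, 279], [532, 272], [509, 266], [489, 236], [478, 240], [454, 220]]
[421 252] [ 0.5098 -0.223   0.028 ] [ 0.5098 -0.2238  0.0267]
[511 323] [ 0.5492 -0.3449  0.028 ] [ 0.552  -0.3651  0.01  ]
[545 297] [ 0.5891 -0.3336  0.028 ] [ 0.5889 -0.3327  0.0289]
[526 279] [ 0.5811 -0.304   0.028 ] [ 0.581  -0.3038  0.0282]
[532 272] [ 0.5887 -0.2997  0.028 ] [ 0.5882 -0.2982  0.0296]
[509 266] [ 0.5729 -0.2817  0.028 ] [ 0.5728 -0.2816  0.0281]
[489 236] [ 0.5696 -0.2422  0.028 ] [ 0.5694 -0.2416  0.0288]
[478 240] [ 0.5595 -0.2404  0.028 ] [ 0.5592 -0.2395  0.0293]
[454 220] [ 0.5496 -0.2102  0.028 ] [ 0.5499 -0.2116  0.0257]
```

>>> servo_tool([
  [27, -7, 12, 0],
  [27, -7, 12, 0],
  [27, -7, 12, 0],
  [24, -6, 12, 0],
  [0, 0, 0, 0],
])

```text
time: 2.65
tcp_pos: [0.4997, -0.0179, 0.1753]
tool_rot: [-0.001, 0.88, 0.476, -0.0]
wrist_force: [-0.3, -1.4, 0.6]
gripper_width: 0.0342
gripper_force: 0.0
```

```bash
python3 - <<'E'
from h import *
f=imaging.grab_frame("wrist"); 
cv2.imwrite("pics/w2.png",f["image"][:,:,::-1])
s=robot.observe();print(s["tcp_pos"],s["tool_rot"])
E
```

```text
[ 0.49934542 -0.01964617  0.17581543] [-2.38210521e-04  8.80010247e-01  4.74954568e-01 -2.57656608e-04]
```

View pics/w2.png

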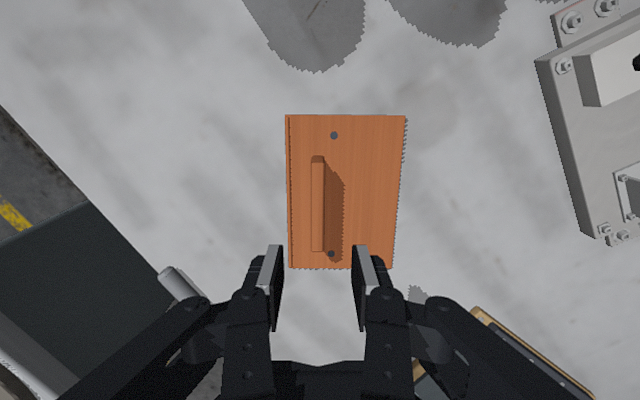

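The strip is centred under the gripper: the rib is at column 317, between pads at about 280 and 355. Descending to grip.

>>> servo_tool([
  [0, 0, 25, 0],
  [0, 0, 25, 0],
  [0, 0, 25, 0],
  [0, 0, 18, 0],
  [0, 0, 0, 0],
])

```text
time: 3.2
tcp_pos: [0.4982, -0.0217, 0.0818]
tool_rot: [-0.0, 0.881, 0.474, -0.001]
wrist_force: [0.2, -1.2, 0.7]
gripper_width: 0.034
gripper_force: 0.0
```

>>> servo_tool([
  [0, 0, 0, 0],
  [0, 0, 0, 0],
  [0, 0, 0, 0],
  [0, 0, 0, 0],
  [0, 0, 0, 0],
], hand=0, force=80)

```text
time: 3.7
tcp_pos: [0.4998, -0.0206, 0.0844]
tool_rot: [0.001, 0.88, 0.474, 0.001]
wrist_force: [-2.1, -2.4, 7.6]
gripper_width: 0.008
gripper_force: 79.3
```

>>> servo_tool([
  [0, 0, -15, 0],
  [0, 0, -20, 0],
  [0, 0, -20, 0],
  [0, 0, -10, -5],
  [0, 0, 0, -6],
])

```text
time: 4.2
tcp_pos: [0.5002, -0.0202, 0.1506]
tool_rot: [0.001, 0.83, 0.558, 0.001]
wrist_force: [0.4, -1.6, -2.1]
gripper_width: 0.0083
gripper_force: 78.3
```

>>> servo_tool([
  [0, 0, 0, -8],
  [0, 0, 0, -8],
  [0, 0, 0, -8],
  [0, 0, 0, -8],
  [0, 0, 0, -8],
])

```text
time: 4.7
tcp_pos: [0.4994, -0.0203, 0.149]
tool_rot: [0.001, 0.588, 0.809, 0.0]
wrist_force: [-0.6, -0.1, -1.8]
gripper_width: 0.008
gripper_force: 78.2
```

>>> servo_tool([
  [-32, -19, 0, 0],
  [-33, -19, 0, 0],
  [-33, -19, 0, 0],
  [-33, -19, 0, 0],
  [-33, -19, 0, 0],
])

```text
time: 5.2
tcp_pos: [0.4579, -0.2069, 0.1491]
tool_rot: [0.001, 0.59, 0.807, -0.0]
wrist_force: [0.5, 0.1, -1.9]
gripper_width: 0.008
gripper_force: 78.3
```

>>> servo_tool([
  [-33, -19, 0, 0],
  [-33, -20, 0, 0],
  [-32, -20, 0, 0],
  [0, 0, 0, 0],
  [0, 0, 0, 0],
])

```text
time: 5.7
tcp_pos: [0.4314, -0.3172, 0.1486]
tool_rot: [0.0, 0.591, 0.806, -0.0]
wrist_force: [0.2, 0.9, -2.5]
gripper_width: 0.0079
gripper_force: 78.3
```

```bash
python3 - <<'E'
from h import *
import pickle
f=imaging.grab_frame("wrist"); pickle.dump(f,open("w3.pkl","wb"))
cv2.imwrite("pics/w3.png",f["image"][:,:,::-1])
s=robot.observe();print(s["tcp_pos"],s["tool_rot"],s["joint_positions"])
E
```

```text
[ 0.43184937 -0.31615572  0.14858198] [3.24955951e-04 5.90472876e-01 8.07057418e-01 3.45733209e-05] [ 0.94877117  0.44935304 -0.53358878  2.02213784  0.32916674  0.7526995
  0.52309636]
```

View pics/w3.png

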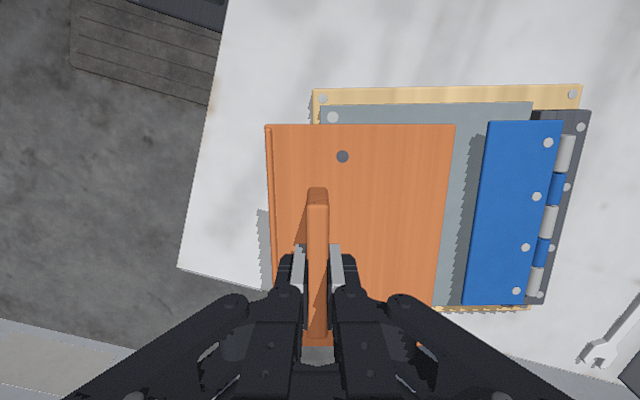

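The view shows the held strip, with its front edge running from (455,125) to (434,305) and its far end at row 125. The leaf lip runs from (489,121) to (462,304). I'll fit these lines.

```bash
cat > fit.py <<'E'
from h import *
def line(P):
    l=cv2.fitLine(np.array(P)[:,:2].astype(np.float32),cv2.DIST_HUBER,0,.001,.001).ravel()
    if l[1]<0:l[:2]*=-1
    return l
def ang(l): return round(float(np.degrees(np.arctan2(l[1],l[0]))),2)
def meet(a,b):
    s=np.linalg.solve(np.array([a[:2],-b[:2]]).T,b[2:]-a[2:]); return a[2:]+s[0]*a[:2]
def masks(f):
    h=cv2.cvtColor(f["image"],cv2.COLOR_RGB2HSV)
    return cv2.inRange(h,(5,100,60),(15,255,255)),cv2.inRange(h,(105,120,60),(120,255,255))
E
python3 - <<'E'
from fit import *
import pickle
f=pickle.load(open("w3.pkl","rb"));o,b=masks(f)
d=f["depth"]
zs=np.median([px2w(f,u,v)[2] for u in range(350,440,10) for v in range(180,230,10)])
zp=[(u,v,px2w(f,u,v)[2].round(4)) for u,v in[(300,140),(440,140),(430,270),(380,135),(290,230)]]
zl=[px2w(f,u,v)[2].round(4) for u,v in[(510,140),(500,200),(480,290)]]
print(zs,zp,zl, [px2w(f,u,v)[2].round(4) for u,v in[(465,150),(450,280)]])
F=line([px2w(f,np.where(o[y,300:480])[0][-1]+300.5,y,zs) for y in range(140,290)])
E=line([px2w(f,x,np.where(o[80:200,x])[0][0]+79.5,zs) for x in range(290,445)])
Lp=line([px2w(f,np.where(b[y,440:])[0][0]+439.5,y,.026) for y in range(130,295)])
Le=line([px2w(f,x,np.where(b[80:200,x])[0][0]+79.5,.028) for x in range(495,550)])
Ln=line([px2w(f,x,np.where(b[200:340,x])[0][-1]+200.5,.028) for x in range(470,515)])
for n,l in zip(("front","end","lip","lfar","lnear"),(F,E,Lp,Le,Ln)): print(n,l,ang(l))
c=meet(F,E);q1,q2=meet(Lp,Le),meet(Lp,Ln);print("strip corner",c,"lip",q1,q2,np.linalg.norm(q1-q2))
y=(q1-q2)/np.linalg.norm(q1-q2);x=np.array([y[1],-y[0]])
m=(q1+q2)/2; ysd=F[:2];mid=c-.065*ysd
print("jig yaw",np.degrees(np.arctan2(x[1],x[0])),"strip edge mid rel lip in jig",(mid-m)@x,(mid-m)@y)
E
```

```text
0.06887234687219643 [(300, 140, np.float64(0.0685)), (440, 140, np.float64(0.068)), (430, 270, np.float64(0.0683)), (380, 135, np.float64(0.0694)), (290, 230, np.float64(0.0688))] [np.float64(0.0284), np.float64(0.0296), np.float64(0.028)] [np.float64(0.0153), np.float64(0.016)]
front [-0.3006839   0.95372385  0.48615095 -0.2776813 ] 107.5
end [ 0.95371413  0.30071482  0.43574843 -0.2446108 ] 17.5
lip [-0.3177304   0.9481811   0.52768904 -0.28164598] 108.53
lfar [ 0.94559413  0.3253487   0.52573514 -0.21860173] 18.99
lnear [ 0.95398545  0.29985297  0.57184124 -0.34016562] 17.45
strip corner [ 0.47211003 -0.23314565] lip [ 0.50854516 -0.22451624] [ 0.5496373  -0.34714466] 0.12933017
jig yaw 18.525738 strip edge mid rel lip in jig -0.038454022 0.003069831
```

>>> servo_tool([
  [-2, 0, 10, -1],
  [-2, 0, 12, 0],
  [0, 0, 12, 0],
  [0, 0, 12, 0],
  [0, 0, 0, 0],
])

```text
time: 6.25
tcp_pos: [0.4325, -0.3194, 0.0999]
tool_rot: [-0.001, 0.583, 0.812, 0.0]
wrist_force: [-0.3, -0.8, -1.8]
gripper_width: 0.0082
gripper_force: 79.2
```

```bash
cat > look.py <<'E'
from fit import *
import sys
f=imaging.grab_frame("wrist");cv2.imwrite("pics/%s.png"%sys.argv[1],f["image"][:,:,::-1])
o,b=masks(f);s=robot.observe();print(s["tcp_pos"],s["tool_rot"],s["wrist_force"],s["ft_torque"])
ms=[px2w(f,u,v)[2] for v,u in np.argwhere(o) if 20<v<230 and 335<u and f["depth"][v,u]>0]
zs=np.median(ms);print("plate top",zs,"leaf z",np.median([px2w(f,u,v)[2] for v,u in np.argwhere(b)]))
rows=np.where(b.any(1))[0];print(rows[0],rows[-1],np.where(b.any(0))[0][[0,-1]])
r0,r1=rows[0]+12,min(rows[-1]-12,290)
b2=b.copy()
Lp=line([px2w(f,np.where(b[y])[0][0]-.5,y,.026) for y in range(r0,r1)])
c0=np.where(b.any(0))[0]; u0,u1=np.where(b[rows[0]+6])[0][[0,-1]]
Le=line([px2w(f,x,np.where(b[:,x])[0][0]-.5,.028) for x in range(u0+8,u1-8)])
oc=o[:260];ro=np.where(oc.sum(1)>40)[0]
uu=np.where(oc[ro[0]+8])[0]
E=line([px2w(f,x,np.where(oc[:,x])[0][0]-.5,zs) for x in range(uu[0]+12,uu[-1]-12)])
R=line([px2w(f,np.where(o[y,150:])[0][0]+149.5,y,zs) for y in range(ro[0]+15,220)])
for n,l in zip(("lip","lfar","end","rear"),(Lp,Le,E,R)):print(n,l,ang(l))
q=meet(Lp,Le);c=meet(E,R);y=np.array([np.cos(np.radians(108.5)),np.sin(np.radians(108.5))]);x=np.array([y[1],-y[0]])
print("leaf corner",q,"rear corner",c,"rel: x",(c-q)@x,"y",(c-q)@y)
E
python3 look.py w4
```

```text
[ 0.43281203 -0.31944352  0.10058358] [-1.00249890e-03  5.83007700e-01  8.12466003e-01  1.03065760e-04] [-0.38604908  0.25509717 -1.50405115] [-0.04757797 -0.01801796 -0.01026346]
plate top 0.020906889159303152 leaf z 0.028755944286588578
131 360 [496 639]
lip [-0.3174885   0.9482621   0.52175415 -0.26473776] 108.51
lfar [ 0.940902    0.338679    0.5262403  -0.21833922] 19.8
end [ 0.9473377  0.3202363  0.4349651 -0.2469795] 18.68
rear [-0.31641486  0.9486209   0.39682376 -0.29003572] 108.45
leaf corner [ 0.5083727  -0.22477067] rear corner [ 0.38778228 -0.2629291 ] rel: x -0.12646662756183466 y 0.002077353279161958
```

View pics/w4.png

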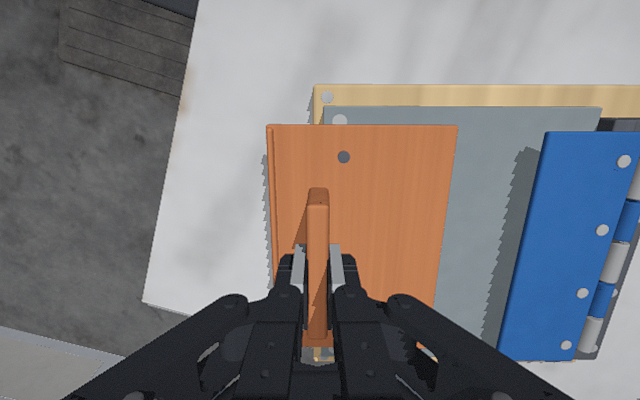

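>>> servo_tool([
  [-1.5, 10, 0, 0],
  [0, 10, 0, 0],
  [0, 10, 0, 0],
  [0, 10, 0, 0],
  [0, 0, 0, 0],
])

```text
time: 6.8
tcp_pos: [0.4733, -0.3077, 0.1021]
tool_rot: [0.0, 0.583, 0.813, 0.0]
wrist_force: [0.6, -0.6, -1.4]
gripper_width: 0.0081
gripper_force: 79.1
```

```bash
python3 look.py w5
```

```text
[ 0.47231593 -0.3081096   0.1019631 ] [1.32206929e-04 5.82736093e-01 8.12661425e-01 1.88912072e-04] [-1.18844786  0.47847619 -1.68727596] [-0.03604192  0.03637984  0.01404938]
plate top 0.023098968707371575 leaf z 0.028737579113710887
126 354 [420 550]
lip [-0.3181947   0.9480254   0.52254826 -0.2663975 ] 108.55
lfar [ 0.94703287  0.3211366   0.52563393 -0.21847138] 18.73
end [ 0.9470306   0.32114324  0.4734074  -0.23626357] 18.73
rear [-0.3163703   0.94863576  0.43782622 -0.27834427] 108.44
leaf corner [ 0.5084214 -0.2243081] rear corner [ 0.42883325 -0.2513789 ] rel: x -0.0840650367439397 y -0.0004181725588692975
```

View pics/w5.png

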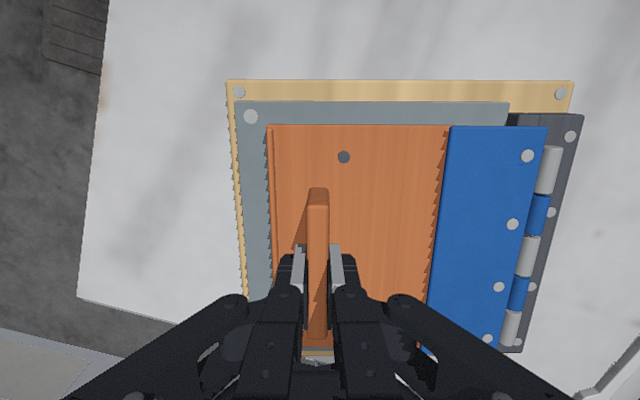

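The front edge is about 6 mm under the leaf with the leaf undisturbed, and the strip is square and aligned to within 0.5 mm. I'll continue gently to the stop.

>>> servo_tool([
  [0, 6, 1.5, 0],
  [0, 6, 0, 0],
  [0, 6, 0, 0],
  [0, 4, 0, 0],
  [0, 0, 0, 0],
])

```text
time: 7.35
tcp_pos: [0.493, -0.3013, 0.1004]
tool_rot: [0.0, 0.583, 0.812, 0.0]
wrist_force: [0.1, -0.2, -1.3]
gripper_width: 0.0082
gripper_force: 79.1
```

>>> servo_tool([
  [0, 1, 0, 0],
  [0, 1, 0, 0],
  [0, 1, 0, 0],
  [0, 1, 0, 0],
  [0, 0, 0, 0],
])

```text
time: 7.85
tcp_pos: [0.4962, -0.3004, 0.1004]
tool_rot: [0.0, 0.583, 0.812, 0.0]
wrist_force: [-0.1, -0.1, -2.2]
gripper_width: 0.0082
gripper_force: 79.1
```

>>> servo_tool([
  [0, 1, 0, 0],
  [0, 1, 0, 0],
  [0, 1, 0, 0],
  [0, 0, 0, 0],
  [0, 0, 0, 0],
])

```text
time: 8.35
tcp_pos: [0.4986, -0.2996, 0.1003]
tool_rot: [-0.0, 0.583, 0.812, -0.0]
wrist_force: [-3.8, -1.6, -0.1]
gripper_width: 0.0081
gripper_force: 79.4
```

```bash
python3 look.py w6
```

```text
[ 0.49853646 -0.29959987  0.10031036] [-2.97283104e-04  5.83346753e-01  8.12223131e-01 -2.50984824e-04] [-4.77630379 -2.03114995 -0.40532127] [-0.43569061  0.8965698   0.06935565]
plate top 0.021041936663063032 leaf z 0.028727360430598925
125 356 [380 497]
lip [-0.317707    0.94818896  0.5223611  -0.26586878] 108.52
lfar [ 0.942091    0.33535734  0.5310114  -0.21676019] 19.59
end [ 0.94761765  0.3194069   0.47638416 -0.2357168 ] 18.63
rear [-0.31635413  0.9486412   0.46223193 -0.26844084] 108.44
leaf corner [ 0.5085817  -0.22474451] rear corner [ 0.45385182 -0.24331163] rel: x -0.05779307087697389 y -0.0002415890081034765
```

The strip is home: contact force is about 5 N and the rear edge is 57.8 mm in front of the lip, where 58 is expected. Next I press down.

>>> servo_tool([
  [0, 0.5, 1, 0],
  [0, 0.5, 1, 0],
  [0, 0, 1, 0],
  [0, 0, 1, 0],
  [0, 0, 0, 0],
])

```text
time: 8.9
tcp_pos: [0.4992, -0.2995, 0.0988]
tool_rot: [-0.0, 0.584, 0.812, -0.001]
wrist_force: [-23.9, 4.6, 52.5]
gripper_width: 0.0082
gripper_force: 87.7
```

>>> servo_tool([
  [0, 0, 1, 0],
  [0, 0, 1, 0],
  [0, 0, 0, 0],
  [0, 0, 0, 0],
  [0, 0, 0, 0],
])

```text
time: 9.4
tcp_pos: [0.4993, -0.2995, 0.0987]
tool_rot: [0.0, 0.584, 0.812, -0.002]
wrist_force: [-36.6, 10.2, 90.8]
gripper_width: 0.0079
gripper_force: 93.3
```

Stiffer than expected, so I'm easing off to a moderate press.

>>> servo_tool([
  [0, 0, -1, 0],
  [0, -0.3, -1, 0],
  [0, 0, -0.7, 0],
  [0, 0, 0, 0],
  [0, 0, 0, 0],
])

```text
time: 9.9
tcp_pos: [0.4992, -0.2996, 0.0988]
tool_rot: [0.0, 0.584, 0.812, -0.001]
wrist_force: [-17.7, 2.2, 37.1]
gripper_width: 0.008
gripper_force: 85.4
```

```bash
python3 look.py w7
```

```text
[ 0.49913685 -0.29962651  0.09881058] [ 2.64974039e-05  5.83569860e-01  8.12062478e-01 -8.66303895e-04] [-17.23730559   2.47055326  36.1087718 ] [ 0.78824033  3.73621797 -0.03881129]
plate top 0.019669202068698766 leaf z 0.02872599194654285
125 358 [379 498]
lip [-0.31780037  0.94815767  0.52222955 -0.26553428] 108.53
lfar [ 0.9477548   0.3189997   0.52597773 -0.21834311] 18.6
end [ 0.9477547   0.31900007  0.47817278 -0.23536943] 18.6
rear [-0.31805524  0.9480722   0.462288   -0.26889837] 108.55
leaf corner [ 0.5083957  -0.22426096] rear corner [ 0.45379275 -0.24357538] rel: x -0.05790979805448974 y -0.0009905633210171554
```

View pics/w7.png

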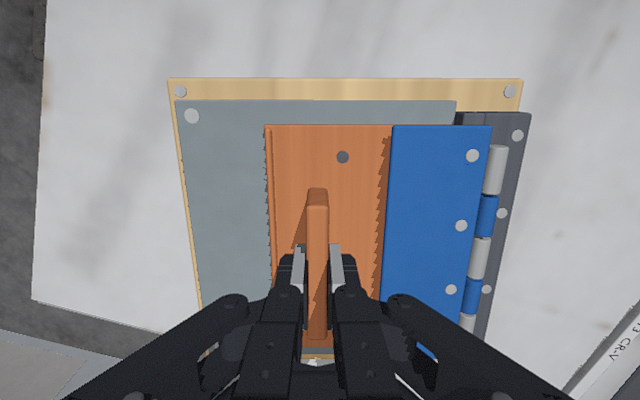

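The strip is flat on the bed with its top at about 19.7 mm (19 nominal). It is square to 0.1°, fully home, with its ends within about 1 mm of the leaf's. The leaf is closed and the press is a steady 36 N, so I'm handing in.

```bash
python3 -c "
from station import robot
print(robot.close_job())"
```

```text
the job is handed in; nothing more can be done
None
```

The job is handed in with the strip still gripped and pressed flat on the bed at about 36 N: front edge home against the stop under the closed leaf, square to about 0.1°, ends within about 1 mm of the leaf's. The press briefly peaked at about 91 N at the wrist before I eased it off, and I did not re-image the marker, spanner or tin lid at the end.

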